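Load a bamboo steamer in cooking order

ROBOT

A 6-joint arm with a two-finger parallel gripper is mounted at the origin on a cart in front of the work surface, level with it; the furniture and walls round the work are solid. World frame = base frame: x ahead of the robot, y to its left, z up, the work surface at z = 0. Lengths are in m, angles in rad, forces in N, time in s.
With the tool pointing down it reaches from about 0.275 to 1 m from the base axis. Payload 8.4 kg.
Tool frame: the origin (TCP) lies on the centre line of the jaws, within the pads' length; the fingertips stand 17 mm ahead of it and the grasp point (between the pads) lies 2 mm behind it (bot.tcp_to_tips is the y of the fingertips in the tool frame, in m); y points along the fingers, z is the direction in which the jaws open and shut, and the axes are right-handed (so a half turn about y gives the same grasp; the last joint's range is limited). The gripper opens to 85 mm and grips with 20 to 120 N. Pads are 22 mm wide; open, the fingers measure 114 mm over their backs; the gripper's body (76 mm by 85 mm) begins 54 mm behind the grasp point. The pads swing forward as they close: fully open they stand 13 mm farther back than shut.
Start: joints at [1.305, 0.353, 1.633, -0, 1.155, -0.002], TCP at [0.163, 0.603, 0.248] pointing down, gripper open.
Joint ranges: [-2.63, 2.63], [-0.92, 2.1], [0.06, 2.66], [-1.3, 4.44], [0, 2.69], [-3.02, 3.02]. Speed limits (rad/s): [2.22, 2.22, 2.79, 3.14, 3.14, 3.14].

INTERFACE

Orientations are given as a unit quaternion [x, y, z, w].
In Python, from workcell import bot, hand, kinematics, get_obs, vision, hand_in gives the robot as it stands. The module is installed in compiled form; this text tells all that it offers. Calls block until the motion is done:
- bot.reach(position, orientation): joint-space move of the TCP to a pose.
- bot.servo_line(position, ori=None, velocity=0.15): straight line of the TCP; ori=None keeps the orientation; velocity is the mean speed in m/s.
- bot.goto_joints(angles): joint-space move.
- hand.move_gripper(opening, strength=None): finger opening in m; strength is the grip in N (None keeps the last); returns when the fingers have stopped.
- bot.dwell(seconds).
- kinematics.solve_ik(position, orientation): joint angles nearest the present ones, or None.
- get_obs(): the state.
- vision.read_camera(name): name is "side" or "top" or "wrist"; returns a dict with "frame" (400x640x3 uint8, red, green, blue), "intrinsics" (3x3 intrinsics, pixels), "view" (4x4, takes a point from world to camera coordinates). Camera axes: x right, y down, z forward; pixel columns grow to the right and rows downward; lengths in m; the calibration is good to about 2 mm. A picture is of the moment at which its call begins. There is no depth.
A pose or a line that the arm cannot do raises bot.IKError and nothing moves.
- hand_in(): hands the job in, once; it reports no verdict.
The state is a dict: "time_s": time; "joint_pos": joint angles; "joint_vel": joint speeds; "joint_efforts": joint torques, N m; "position": TCP position; "orientation": TCP orientation; "wrist_force": force on the tool from outside, world axes, zero at the start; "ft_torque": the same for the moment, N m; "gripper_width": finger opening in m.
Only numpy, scipy, OpenCV 4.12 (cv2) and the standard library are available. Lean on these libraries where they do the work, as an engineer would, in place of code of your own. Each camera call takes 0.05 s, during which the arm holds its last target.

TASK

Load the steamer on the pan, one piece at a time: the carrot basket goes on the pan's ring first because carrots need the most steam, the basket of white buns on it, then the broccoli basket, and last the woven lid on top. Seat each piece fully home and level, its skirt down over the piece below, without tipping the food out or knocking over the salt shaker or the pepper mill, and leave it all standing by itself.

Things in the scene. Friction and masses are not known exactly. Their poses are not given: they have to be found in the camera images.
- pan_collar (a point): fixed steel saucepan with two ears on a cork trivet; on its mouth an aluminium steaming ring, 131 across, top 42.5 above the counter. On the ring stands a bevelled collar, outside diameter 99, 12 high, round the dark steam hole. Ears along x, to 85 from the axis, 32 high. Point: on the axis at the collar's top, 55 above the counter. A seated basket has its foot 10 below, its rim 40 above the point. (mm)
- carrot_basket_mid (a point): round bamboo basket of orange carrot pieces; loose, 0.16 kg, 50 high. Hoop: outside diameter 101, inside 80, wall 10; pinch its plain rim from above, one finger inside. Flared skirt at the foot, 118 across, 22 high: slips 10 down over the hoop or collar below (2 to 5 play); each seated basket adds 40. Food: under 40 high, within 30 of the axis. Point: on the axis, 25 above the foot, 25 below the rim. z up; yaw is free. (mm)
- bun_basket_mid (a point): round bamboo basket of three white pleated buns; loose, 0.16 kg, 50 high. Hoop: outside diameter 101, inside 80, wall 10; pinch its plain rim from above, one finger inside. Flared skirt at the foot, 118 across, 22 high: slips 10 down over the hoop or collar below (2 to 5 play); each seated basket adds 40. Food: under 40 high, within 30 of the axis. Point: on the axis, 25 above the foot, 25 below the rim. z up; yaw is free. (mm)
- broccoli_basket_mid (a point): round bamboo basket of green broccoli florets; loose, 0.16 kg, 50 high. Hoop: outside diameter 101, inside 80, wall 10; pinch its plain rim from above, one finger inside. Flared skirt at the foot, 118 across, 22 high: slips 10 down over the hoop or collar below (2 to 5 play); each seated basket adds 40. Food: under 40 high, within 30 of the axis. Point: on the axis, 25 above the foot, 25 below the rim. z up; yaw is free. (mm)
- lid_grip (a point): woven, slightly domed bamboo lid; loose, 0.09 kg, 118 across, 56 high, with the baskets' flared skirt (10 deep). On top a dark straight bar handle along the lid's x: 52 long, 10 wide, 44 to 56 above the lid's lower edge, the dome's crown 9 below the bar. Point: centre of the bar, 50 above the lower edge. Seated, the lower edge is 10 below the rim under it, so the bar's centre is 40 above that rim. (mm)
- salt_shaker_mid (a point): salt shaker, steel and glass, loose, 44 mm across and 90 mm high, upright at the near side among the pieces; the point is half-way up, 45 mm above the counter. Not to be knocked over.
- pepper_mill_mid (a point): brown wooden pepper mill, loose, 58 mm across and 170 mm high, upright behind the pieces; the point is half-way up, 85 mm above the counter. Not to be knocked over. Behind it hang the wall cabinets: front at x = 0.58 m, underside 0.435 m above the counter; keep the wrist and arm from swinging in under them.

How it is judged:
On the way, in this order (a step that is already met when the one before it is completed fails the run):
1. the carrot basket sits down over the collar of the pan's steaming ring, released (horizontal distance between carrot_basket_mid and pan_collar below 0.007 m and z of carrot_basket_mid in the frame of pan_collar between 0.011 and 0.019 m and angle between carrot_basket_mid's own z axis and vertical below 0.06 rad and contact force between carrot_basket and the fingers below 0.1 N), for 0.2 s.
2. the bun basket sits home on the carrot basket, released (horizontal distance between bun_basket_mid and carrot_basket_mid below 0.007 m and z of bun_basket_mid in the frame of carrot_basket_mid between 0.036 and 0.044 m and angle between bun_basket_mid's own z axis and vertical below 0.06 rad and contact force between bun_basket and the fingers below 0.1 N), for 0.2 s.
3. the broccoli basket sits home on the bun basket, released (horizontal distance between broccoli_basket_mid and bun_basket_mid below 0.007 m and z of broccoli_basket_mid in the frame of bun_basket_mid between 0.036 and 0.044 m and angle between broccoli_basket_mid's own z axis and vertical below 0.06 rad and contact force between broccoli_basket and the fingers below 0.1 N), for 0.2 s.
4. the lid sits home on the broccoli basket, released (horizontal distance between lid_grip and broccoli_basket_mid below 0.007 m and z of lid_grip in the frame of broccoli_basket_mid between 0.061 and 0.069 m and angle between lid_grip's own z axis and vertical below 0.06 rad and contact force between steamer_lid and the fingers below 0.1 N), for 0.2 s.
At the end, for the whole second after the job is handed in: From the pan upward stand the carrot basket, the bun basket, the broccoli basket and the lid, each centred on the piece below within 7 mm, fully seated (height within 4 mm of home), level within 0.06 rad, released and at rest (horizontal distance between carrot_basket_mid and pan_collar below 0.007 m and z of carrot_basket_mid in the frame of pan_collar between 0.011 and 0.019 m and angle between each of carrot_basket_mid, bun_basket_mid, broccoli_basket_mid, lid_grip's own z axis and vertical below 0.06 rad and linear speed of each of carrot_basket, bun_basket, broccoli_basket, steamer_lid below 0.02 m/s and horizontal distance between bun_basket_mid and carrot_basket_mid below 0.007 m and z of bun_basket_mid in the frame of carrot_basket_mid between 0.036 and 0.044 m and horizontal distance between broccoli_basket_mid and bun_basket_mid below 0.007 m and z of broccoli_basket_mid in the frame of bun_basket_mid between 0.036 and 0.044 m and horizontal distance between lid_grip and broccoli_basket_mid below 0.007 m and z of lid_grip in the frame of broccoli_basket_mid between 0.061 and 0.069 m); the robot touches nothing.
It fails at once if a basket or the lid is tipped by more than about 35 degrees (the food would fall out) (angle between any of carrot_basket_mid, bun_basket_mid, broccoli_basket_mid, lid_grip's own z axis and vertical above 0.6 rad).
It fails at once if the salt shaker or the pepper mill is knocked over (angle between any of salt_shaker_mid, pepper_mill_mid's own z axis and vertical above 0.5 rad).
It also fails if it takes over 120 s, if anything falls off the work surface, if the arm or the gripper's body presses on something with over 40 N, if the wrist force passes 120 N, or if a joint passes its speed limit or range.

## Working session

There is one attempt and no reset: what is moved stays moved. The work goes in short steps, each a Python script; the robot and the scene stay as the last script left them, time stands still between calls to the robot, and variables do not carry over. Pictures are saved under pics/ and viewed, and the job is handed in when it is done.

```bash
mkdir -p pics
cat > h.py <<'E'
from workcell import bot, hand, kinematics, get_obs, vision, hand_in
import numpy as np, cv2
def snap(c,fn):
    d=vision.read_camera(c); cv2.imwrite('pics/'+fn,d['frame'][:,:,::-1]); np.savez('pics/'+fn+'.npz',K=d['intrinsics'],V=d['view'],f=d['frame']); return d
def ray(d,u,v,z):
    K,V=np.array(d['K']),np.array(d['V']); R,t=V[:3,:3],V[:3,3]; c=-R.T@t
    r=R.T@np.linalg.inv(K)@[u,v,1]; return c+r*(z-c[2])/r[2]
def proj(d,p):
    q=d['V'][:3,:3]@np.array(p)+d['V'][:3,3]; q=d['K']@q; return q[:2]/q[2]
E
python3 - <<'E'
from h import *
for c in ['side','top','wrist']:
    d=snap(c,c+'0.png'); print(c,np.round(np.linalg.inv(d['view']),3).tolist(),d['intrinsics'][0,0])
o=get_obs(); print(o, bot.tcp_to_tips)
E
```

```text
side [[0.319, -0.762, 0.563, -0.124], [-0.948, -0.259, 0.186, -0.201], [0.004, -0.593, -0.805, 1.012], [0.0, 0.0, 0.0, 1.0]] 441.8792375087635
top [[-0.014, -0.984, 0.176, 0.311], [-1.0, 0.013, -0.006, 0.035], [0.004, -0.176, -0.984, 1.28], [0.0, 0.0, 0.0, 1.0]] 373.08026296598996
wrist [[0.262, 0.922, 0.286, 0.089], [0.965, -0.25, -0.078, 0.623], [-0.0, 0.296, -0.955, 0.372], [0.0, 0.0, 0.0, 1.0]] 349.3352416591436
{'time_s': 0.15, 'joint_pos': array([ 1.30457993e+00,  3.53500262e-01,  1.63395082e+00,  7.19429858e-06,
        1.15516842e+00, -2.40179347e-03]), 'joint_vel': array([-0.00061906, -0.00190686, -0.00293797, -0.00063877,  0.00038948,
        0.00012413]), 'joint_efforts': array([ 1.57663457e-03, -6.05635929e+01, -3.42337346e+01,  1.44720175e-04,
        6.02875589e-03,  3.49712843e-05]), 'position': array([0.16289056, 0.60305907, 0.24773246]), 'orientation': array([ 0.70132327, -0.09305423,  0.09295239, -0.70060434]), 'wrist_force': array([0.40958874, 0.08713275, 1.19572106]), 'ft_torque': array([ 0.02544195, -0.01090835, -0.03502002]), 'gripper_width': 0.08532160114421901} 0.017
```

View pics/top0.png

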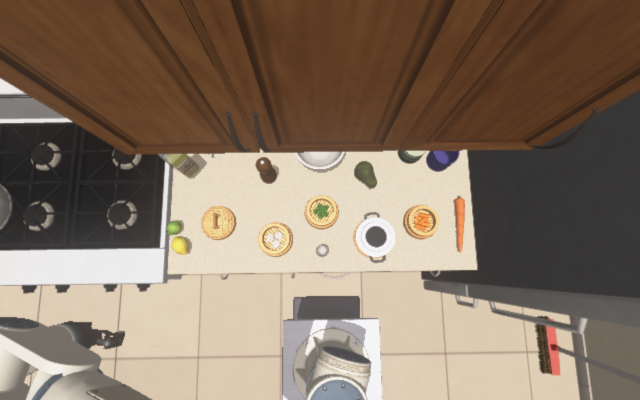

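View pics/side0.png

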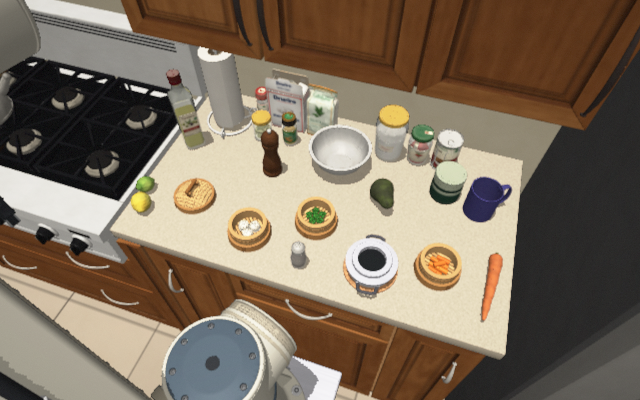

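The top view, with +x up and +y left, shows the lid at (217,222), buns (275,239), broccoli (321,211), salt (322,250), pan (375,237), carrots (421,221) and the mill near (265,170). I'll enlarge it.

Run:
```python
from h import *
f=cv2.imread('pics/top0.png')
def crop(f,x0,y0,w,h,s,fn):
    c=cv2.resize(f[y0:y0+h,x0:x0+w],None,fx=s,fy=s,interpolation=cv2.INTER_CUBIC)
    for x in range(x0-x0%10+10,x0+w,10): cv2.line(c,((x-x0)*s,0),((x-x0)*s,6 if x%50 else 14),(0,0,255),1); cv2.putText(c,str(x),((x-x0)*s-8,18),0,.3,(0,0,255),1)
    for y in range(y0-y0%10+10,y0+h,10): cv2.line(c,(0,(y-y0)*s),(6,(y-y0)*s),(0,0,255),1); cv2.putText(c,str(y),(8,(y-y0)*s+4),0,.3,(0,0,255),1)
    cv2.imwrite('pics/'+fn,c)
crop(f,190,150,130,110,6,'tA.png'); crop(f,300,180,150,90,5,'tB.png')
f=cv2.imread('pics/side0.png')
crop(f,160,120,200,150,4,'sA.png'); crop(f,280,180,200,120,4,'sB.png')
```

```text
(no output)
```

View pics/tA.png

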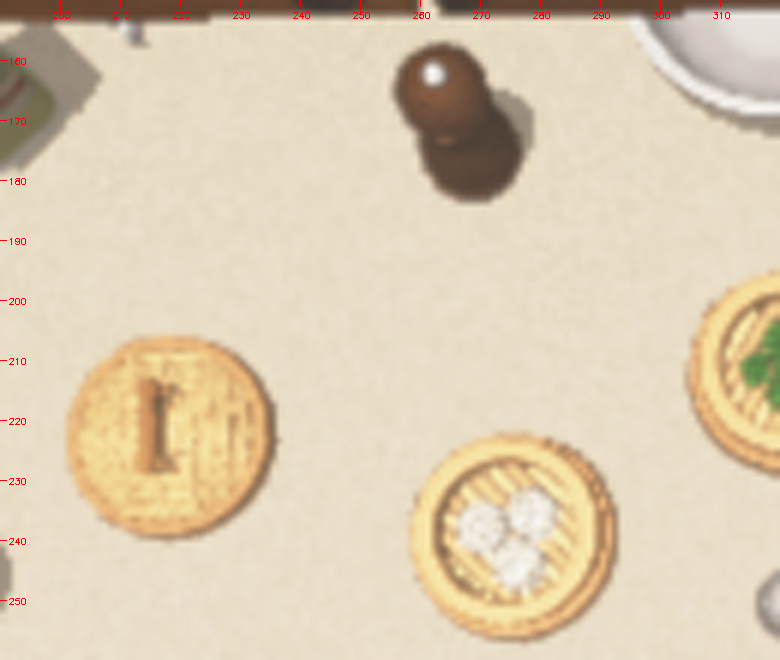

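View pics/tB.png

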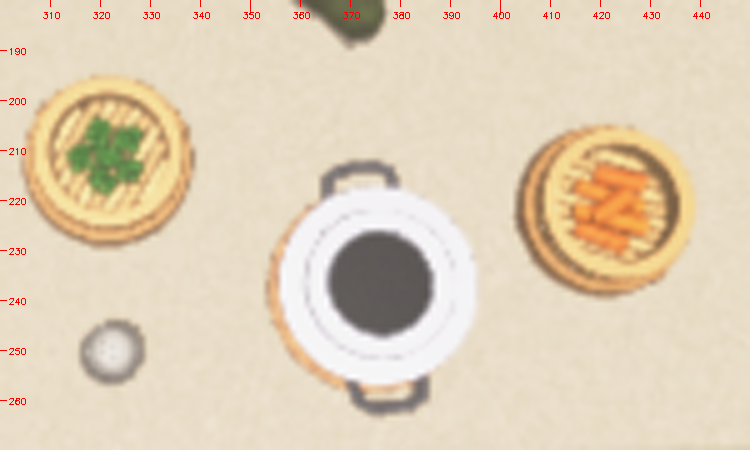

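View pics/sA.png

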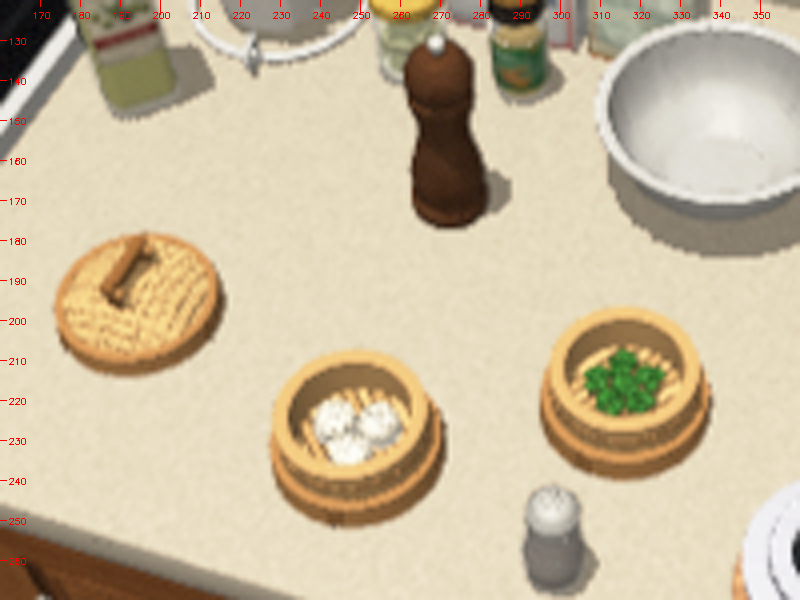

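View pics/sB.png

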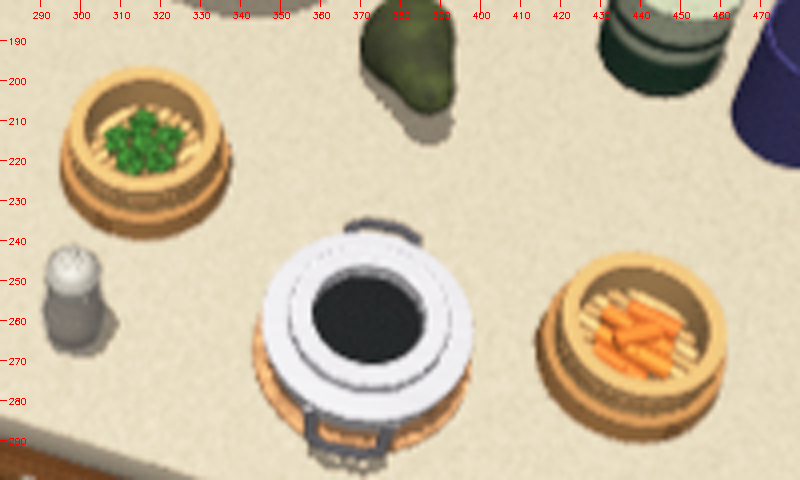

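Run:
```python
from h import *
from scipy.spatial.transform import Rotation as R
d=np.load('pics/top0.png.npz'); s=np.load('pics/side0.png.npz')
print('R tool\n',R.from_quat(get_obs()['orientation']).as_matrix().round(3))
for n,u,v,z,su,sv in [('carrot',423.3,220.8,.05,440,262),('bun',274,237.3,.05,247.5,225),('broc',321.8,210.3,.05,316.5,212.5),('pan hole',375.8,236.4,.055,371,259),('lid',215.7,221,.056,193,187),('salt',322.5,249.8,.09,298,243),('mill',263,163,.16,269.5,130)]:
    p=ray(d,u,v,z); print(n,p.round(4),'side pix pred',proj({'K':s['K'],'V':s['V']},p).round(1),(su,sv),'side',ray(s,su,sv,z).round(4))
```

```text
R tool
 [[ 0.965 -0.     0.261]
 [-0.261 -0.001  0.965]
 [-0.    -1.    -0.001]]
carrot [ 0.4678 -0.3137  0.05  ] side pix pred [440.6 261.6] (440, 262) side [ 0.4663 -0.3125  0.05  ]
bun [0.4198 0.1822 0.05  ] side pix pred [247.8 223. ] (247.5, 225) side [0.4139 0.1803 0.05  ]
broc [0.5078 0.0233 0.05  ] side pix pred [316.4 212.9] (316.5, 212.5) side [0.509  0.0234 0.05  ]
pan hole [ 0.4177 -0.1528  0.055 ] side pix pred [372.2 259.1] (371, 259) side [ 0.4171 -0.1499  0.055 ]
lid [0.4758 0.3743 0.056 ] side pix pred [191.9 187. ] (193, 187) side [0.4767 0.3713 0.056 ]
salt [0.3745 0.0234 0.09  ] side pix pred [298.2 246.3] (298, 243) side [0.3831 0.0271 0.09  ]
mill [0.6415 0.205  0.16  ] side pix pred [268.7 133.3] (269.5, 130) side [0.6539 0.2076 0.16  ]
```

View pics/wrist0.png

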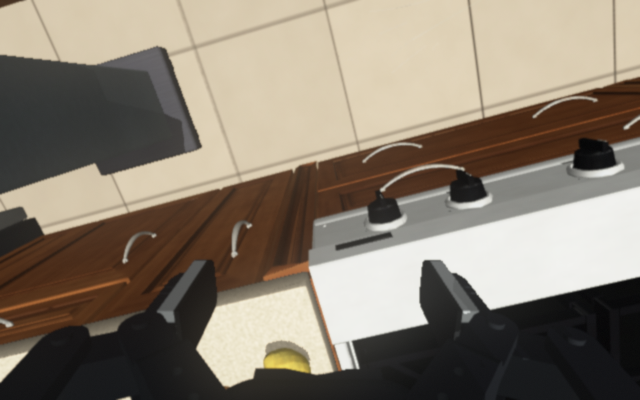

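```bash
cat >> h.py <<'E'
from scipy.spatial.transform import Rotation as R
def Q(a):  # tool down, jaw axis z_tool at world yaw a
    z=np.array([np.cos(a),np.sin(a),0]); y=np.array([0,0,-1.]); return R.from_matrix(np.c_[np.cross(y,z),y,z]).as_quat()
E
python3 - <<'E'
from h import *
for y in [.374,.182,.023,-.153,-.314]:
    for z in [.06,.2,.3]: print(y,z,np.round(kinematics.solve_ik([.41,y,z],Q(0)),2))
bot.reach([.42,.37,.3],Q(0));
E
python3 - <<'E'
from h import *
for n,x,y in [('lid',.43,.41),('bun',.40,.225),('broc',.44,.063),('pan',.40,-.113),('carrot',.42,-.274)]:
    bot.reach([x,y,.3],Q(0)); bot.dwell(.3); snap('wrist','w_'+n+'.png'); print(n,get_obs()['position'],get_obs()['time_s'],get_obs()['wrist_force'])
ims=[cv2.imread(f'pics/w_{n}.png') for n in ['bun','broc','pan','carrot']]
cv2.imwrite('pics/w4.png',cv2.resize(np.vstack([np.hstack(ims[:2]),np.hstack(ims[2:])]),(800,500)))
E
```

```text
0.374 0.06 [ 0.74  0.5   1.92 -0.    0.73  0.74]
0.374 0.2 [ 0.74  0.3   1.83 -0.    1.01  0.74]
0.374 0.3 [ 0.74  0.2   1.73 -0.    1.22  0.74]
0.182 0.06 [ 0.41  0.38  2.14 -0.    0.62  0.41]
0.182 0.2 [ 0.41  0.14  2.04 -0.    0.96  0.41]
0.182 0.3 [ 0.41  0.02  1.93 -0.    1.19  0.41]
0.023 0.06 [ 0.05  0.34  2.22 -0.    0.58  0.05]
0.023 0.2 [ 0.05  0.07  2.12 -0.    0.95  0.05]
0.023 0.3 [ 0.05 -0.05  2.   -0.    1.2   0.05]
-0.153 0.06 [-0.36  0.37  2.17 -0.    0.61 -0.36]
-0.153 0.2 [-0.36  0.12  2.07 -0.    0.96 -0.36]
-0.153 0.3 [-0.36 -0.    1.95 -0.    1.19 -0.36]
-0.314 0.06 [-0.66  0.45  2.   -0.    0.69 -0.66]
-0.314 0.2 [-0.66  0.24  1.91 -0.    0.99 -0.66]
-0.314 0.3 [-0.66  0.13  1.8  -0.    1.21 -0.66]
lid [0.42983056 0.40965159 0.30008898] 2.1 [ 0.59562865  0.01829975 -0.108982  ]
bun [0.40009864 0.22567905 0.29978663] 3.225 [ 0.19027493  0.49749359 -0.59285983]
broc [0.43993629 0.06378002 0.29996889] 4.2833 [-0.47921546 -0.47483718 -0.15201717]
pan [ 0.40030137 -0.11228168  0.2999493 ] 5.3833 [-0.85987636 -0.10390534  0.60686913]
carrot [ 0.42016029 -0.27328022  0.3002018 ] 6.425 [-0.06358241 -0.4623275  -0.06217569]
```

View pics/w4.png

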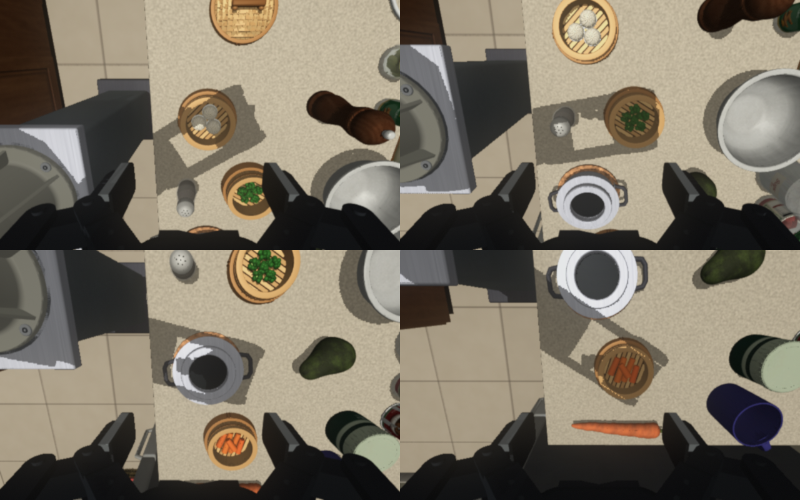

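View pics/w_lid.png

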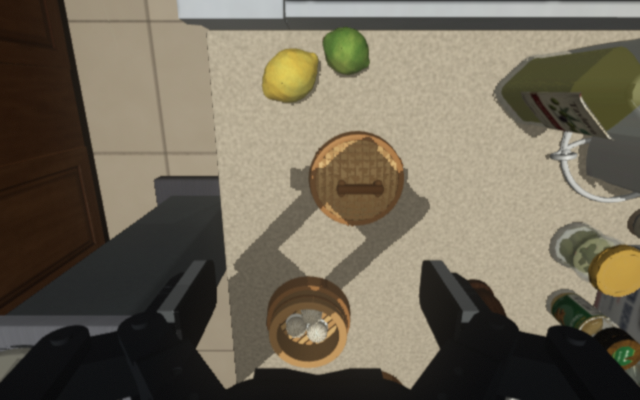

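Each wrist view shows its piece clearly. The lid's bar lies along world x, at about (360,188). I'll enlarge the carrot, pan, bun and broccoli views to fit the rims.

```bash
cat >> h.py <<'E'
def circ(d,c,r,n=72):
    return np.array([proj(d,[c[0]+r*np.cos(t),c[1]+r*np.sin(t),c[2]]) for t in np.linspace(0,2*np.pi,n)])
def overlay(fn,c,rs,out,s=4,hw=(95,70)):
    d=np.load('pics/'+fn+'.npz'); u,v=proj(d,c).round().astype(int); x0=max(0,u-hw[0]); y0=max(0,v-hw[1])
    I=d['f'][y0:y0+2*hw[1],x0:x0+2*hw[0],::-1]
    I=cv2.resize(I,None,fx=s,fy=s,interpolation=cv2.INTER_CUBIC)
    J=I.copy()
    for z,r in rs:
        P=((circ(d,[c[0],c[1],z],r)+.5-[x0,y0])*s).astype(np.int32); cv2.polylines(J,[P],True,(255,0,255),1)
    return J
def tile(L,out): 
    H=min(i.shape[0] for i in L);W=min(i.shape[1] for i in L);L=[i[:H,:W] for i in L]
    cv2.imwrite('pics/'+out,np.vstack([np.hstack(L[i:i+2]) for i in range(0,len(L),2)]))
E
python3 - <<'E'
from h import *
L=[overlay('w_carrot.png',(.4675,-.313,.05),[(.05,.0505),(.05,.040)],'',s=3,hw=(66,50)),
overlay('w_bun.png',(.418,.182,.05),[(.05,.0505),(.05,.040)],'',s=3,hw=(66,50)),
overlay('w_broc.png',(.508,.023,.05),[(.05,.0505),(.05,.040)],'',s=3,hw=(66,50)),
overlay('w_pan.png',(.4177,-.152,.05),[(.055,.0475),(.0425,.0655)],'',s=3,hw=(66,50))]
tile(L,'ov1.png')
E
```

```text
(no output)
```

View pics/ov1.png

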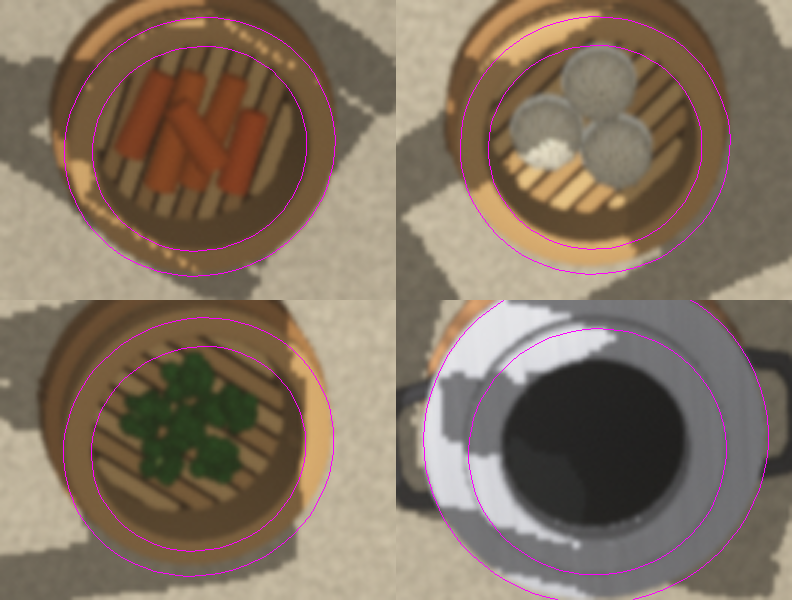

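```bash
cat >> h.py <<'E'
from scipy.ndimage import map_coordinates,gaussian_filter
def fit(fn,c0,rings,span=.008,step=.0005,cap=25):
    d=np.load('pics/'+fn+'.npz'); d={k:d[k] for k in d}
    g=gaussian_filter(d['f'].astype(float),(0.7,0.7,0))
    best=None; A=np.arange(-span,span+1e-9,step); S=np.zeros((len(A),len(A)))
    smp=lambda P:np.stack([map_coordinates(g[:,:,k],[P[:,1],P[:,0]],order=1) for k in range(3)],1)
    for i,a in enumerate(A):
        for j,b in enumerate(A):
            for z,r in rings:
                D=np.abs(smp(circ(d,[c0[0]+a,c0[1]+b,z],r-.001))-smp(circ(d,[c0[0]+a,c0[1]+b,z],r+.001))).sum(1)
                S[i,j]+=np.minimum(D,cap).mean()
    k=np.unravel_index(S.argmax(),S.shape); W=np.exp((S-S.max())/(.03*S.max())); W/=W.sum()
    return np.array([c0[0]+(W.sum(1)*A).sum(),c0[1]+(W.sum(0)*A).sum()]),(c0[0]+A[k[0]],c0[1]+A[k[1]]),S.max(),np.median(S)
E
python3 - <<'E'
from h import *
B=[(.05,.0505),(.05,.040)]
P=[(.055,.0475),(.0425,.0655)]
C={'carrot':(.4675,-.313,B),'bun':(.418,.182,B),'broc':(.508,.023,B),'pan':(.4177,-.152,[(.0425,.0655),(.0425,.0495)])}
L=[]
for n,(x,y,r) in C.items():
    m,k,a,b=fit('w_'+n+'.png',(x,y),r); print(n,m.round(4),np.round(k,4),a,b)
    for c in ['top0.png','side0.png']:
        q=fit(c,(x,y),r,span=.01); print('   ',c,q[0].round(4),np.round(q[1],4),q[2],q[3])
    L.append(overlay('w_'+n+'.png',(m[0],m[1],.05),r,'',s=3,hw=(66,50)))
tile(L,'ov2.png')
E
```

```text
carrot [ 0.4688 -0.3126] [ 0.469 -0.313] 44.11095823352754 28.853099612430256
    top0.png [ 0.4691 -0.31  ] [ 0.4705 -0.315 ] 42.196991538679335 36.147139542114815
    side0.png [ 0.4719 -0.3126] [ 0.472 -0.313] 48.19668531958338 37.35469949330606
bun [0.416  0.1847] [0.4155 0.1845] 46.32360539333577 27.506717740537944
    top0.png [0.4168 0.1738] [0.4145 0.172 ] 41.741497992544055 32.10094606330594
    side0.png [0.4205 0.1848] [0.4205 0.184 ] 48.02022098165209 37.495878289616996
broc [0.5074 0.0271] [0.5075 0.0275] 44.47639239894119 26.52523372150875
    top0.png [0.5034 0.0244] [0.5005 0.0235] 38.848177227202996 32.29164839131907
    side0.png [0.5113 0.0265] [0.511  0.0265] 46.93480203905483 37.490502609685706
pan [ 0.4165 -0.1508] [ 0.4167 -0.1505] 40.74662597052702 25.221093397205884
    top0.png [ 0.4172 -0.1512] [ 0.4172 -0.152 ] 29.28051835768072 21.2167298799289
    side0.png [ 0.4193 -0.1511] [ 0.4177 -0.1505] 39.62152153858581 28.72182571647822
```

View pics/ov2.png

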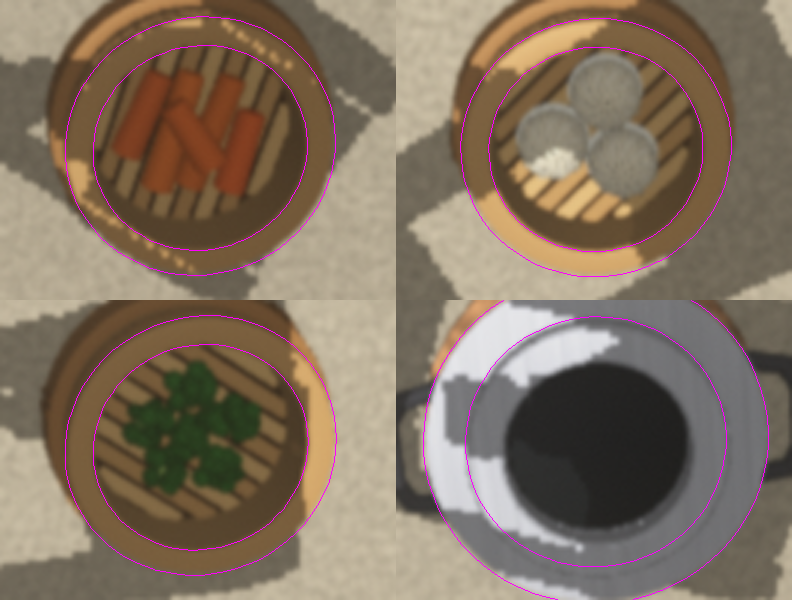

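Fits from the wrist camera follow the rims well: carrot (.4689,-.3127), bun (.4158,.1846), broccoli (.5074,.0273), pan (.4166,-.1507). Next I pick the carrot basket by its near rim, with the jaws along x.

```bash
cat >> h.py <<'E'
RO=.0455
def st(m): 
    o=get_obs(); print(m,'t',round(o['time_s'],2),'p',o['position'].round(4),'F',o['wrist_force'].round(1),'T',o['ft_torque'].round(2),'w',round(o['gripper_width'],4))
def pick(x,y,z=.058):
    hand.move_gripper(.030,60)
    bot.reach([x-RO,y,.14],Q(0)); bot.servo_line([x-RO,y,z+.015],velocity=.12); bot.servo_line([x-RO,y,z],velocity=.04); bot.dwell(.2); st('down')
    hand.move_gripper(0,70); bot.dwell(.2); st('gripped')
    bot.servo_line([x-RO,y,z+.02],velocity=.06); bot.dwell(.2); st('lift2cm')
E
python3 - <<'E'
from h import *
pick(.4689,-.3127)
snap('wrist','g_carrot.png'); snap('side','g_carrot_s.png')
I=cv2.imread('pics/g_carrot.png')[120:400,120:520]; J=cv2.imread('pics/g_carrot_s.png')[180:330,360:520]
cv2.imwrite('pics/gc.png',np.hstack([I,cv2.resize(J,(299,280))]))
E
```

```text
down t 9.13 p [ 0.4235 -0.3128  0.0581] F [ 0.1 -0.4  0.5] T [0.07 0.04 0.04] w 0.0297
gripped t 9.67 p [ 0.4235 -0.3128  0.0582] F [-1.  -0.4  3.2] T [-0.22  0.14  0.12] w 0.0081
lift2cm t 10.35 p [ 0.4232 -0.3125  0.0778] F [-0.4  0.5 -1.7] T [ 0.07  0.06 -0.02] w 0.0082
```

View pics/gc.png

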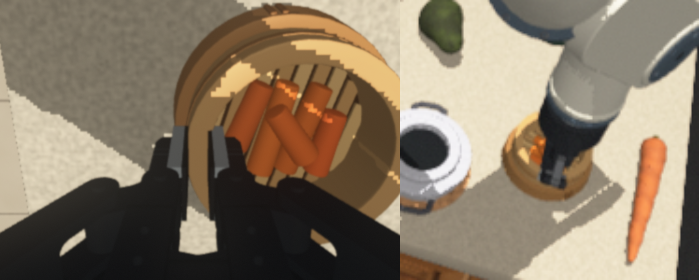

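It is held with about 1.7 N of weight, the inner finger beside the carrots. I'll check its pose and tilt with a fit.

Run:
```python
from h import *
p=get_obs()['position']
for z in (.066,.070,.074):
    m=fit('g_carrot.png',(p[0]+RO,p[1]),[(z,.0505),(z,.040)],span=.007); print(z,m[0]-[p[0]+RO,p[1]],m[2:])
z=.07;m=fit('g_carrot.png',(p[0]+RO,p[1]),[(z,.0505),(z,.040)],span=.007)[0]
I=overlay('g_carrot.png',(p[0]+RO,p[1],z),[(z,.0505),(z,.040),(.042,.059),(.02,.059)],'',s=3,hw=(66,60))
J=overlay('g_carrot.png',(m[0],m[1],z),[(z,.0505),(z,.040),(.042,.059),(.02,.059)],'',s=3,hw=(66,60))
tile([I,J],'ov3.png')
```

```text
0.066 [-0.00069773 -0.00034721] (np.float64(37.15482789279089), np.float64(22.2059184391031))
0.07 [-0.00299856  0.00043009] (np.float64(36.64998503771136), np.float64(23.82808630651197))
0.074 [-0.0046133   0.00237701] (np.float64(31.707734769572546), np.float64(24.241177878168724))
```

View pics/ov3.png

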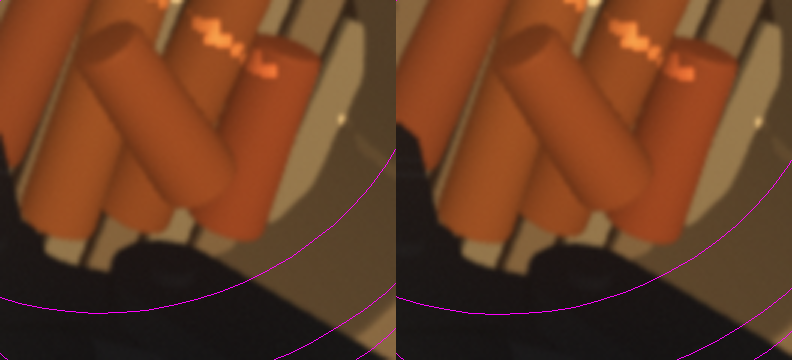

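Run:
```python
from h import *
p=get_obs()['position']
z=.07
I=overlay('g_carrot.png',(p[0]+RO,p[1],z),[(z,.0505),(z,.040),(.042,.059),(.02,.059)],'',s=3,hw=(130,120))
cv2.imwrite('pics/ov4.png',I[:600])
s=np.load('pics/g_carrot_s.png.npz')
I=overlay('g_carrot_s.png',(p[0]+RO,p[1],z),[(z,.0505),(z,.040),(.042,.059),(.02,.059)],'',s=6,hw=(60,50))
cv2.imwrite('pics/ov5.png',I)
```

```text
(no output)
```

View pics/ov4.png

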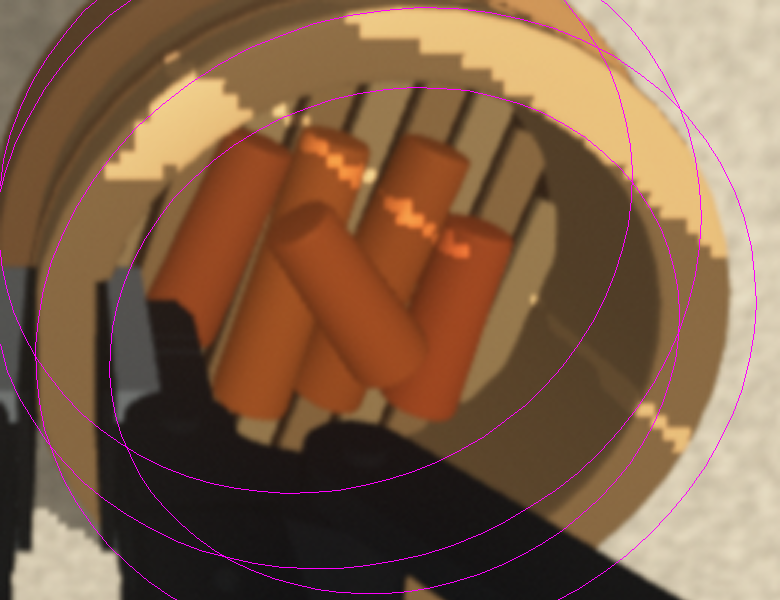

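View pics/ov5.png

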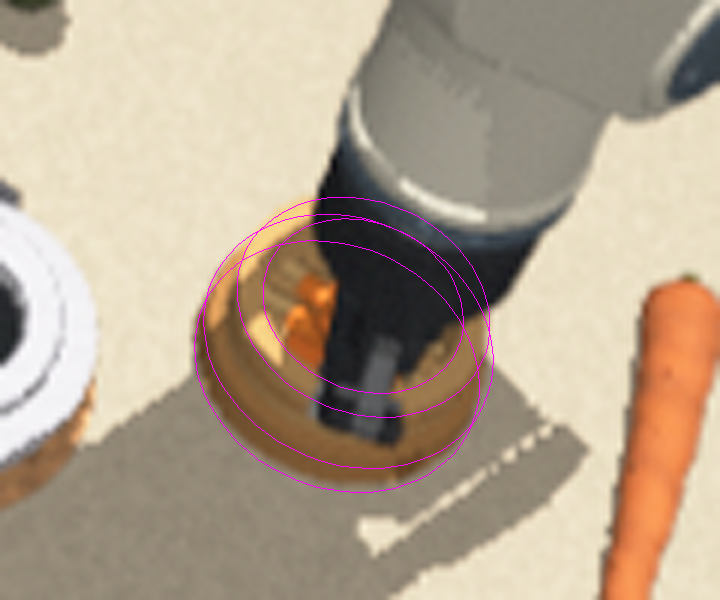

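```bash
cat >> h.py <<'E'
def circ3(d,c,Rm,r,h,n=90):
    t=np.linspace(0,2*np.pi,n); P=np.c_[r*np.cos(t),r*np.sin(t),np.full(n,h)]@Rm.T+c
    q=(P@d['V'][:3,:3].T+d['V'][:3,3])@d['K'].T; return q[:,:2]/q[:,2:]
def tiltfit(fn,c0,rings,x0=None,cap=25,fixyz=False):
    # c0: rim centre guess (world); rings (height rel rim, r). returns dx,dy,dz,roll,pitch
    from scipy.optimize import differential_evolution
    d=np.load('pics/'+fn+'.npz'); d={k:d[k] for k in d}; g=gaussian_filter(d['f'].astype(float),(.8,.8,0))
    smp=lambda P:np.stack([map_coordinates(g[:,:,k],[P[:,1],P[:,0]],order=1,mode='nearest') for k in range(3)],1)
    def cost(v):
        Rm=R.from_euler('xyz',[v[3],v[4],0]).as_matrix(); s=0
        for h,r in rings:
            s-=np.minimum(np.abs(smp(circ3(d,c0+v[:3],Rm,r-.001,h))-smp(circ3(d,c0+v[:3],Rm,r+.001,h))).sum(1),cap).mean()
        return s
    res=differential_evolution(cost,[(-.006,.006),(-.005,.005),(-.015,.006),(-.15,.15),(-.1,.3)],seed=0,maxiter=60,popsize=12)
    return res.x,res.fun
E
python3 - <<'E'
from h import *
p=get_obs()['position']; c=np.array([p[0]+RO,p[1],.07])
for rs in [[(0,.0505),(0,.04)],[(0,.0505),(0,.04),(-.05,.059)]]:
    v,f=tiltfit('g_carrot.png',c,rs); print(v.round(4),f)
d=np.load('pics/g_carrot.png.npz'); I=cv2.resize(d['f'][:,:,::-1],None,fx=2,fy=2,interpolation=cv2.INTER_CUBIC)
Rm=R.from_euler('xyz',[v[3],v[4],0]).as_matrix()
for h,r in [(0,.0505),(0,.04),(-.028,.059),(-.05,.059)]: cv2.polylines(I,[((circ3(d,c+v[:3],Rm,r,h)+.5)*2).astype(np.int32)],True,(255,0,255),1)
cv2.imwrite('pics/ov6.png',I[240:800,400:1160])
E
```

```text
[ 0.0002 -0.0012 -0.0068 -0.0874 -0.0074] -37.69853349700466
[-0.0014 -0.0003 -0.0044  0.0053 -0.0281] -51.34263133908494
```

View pics/ov6.png

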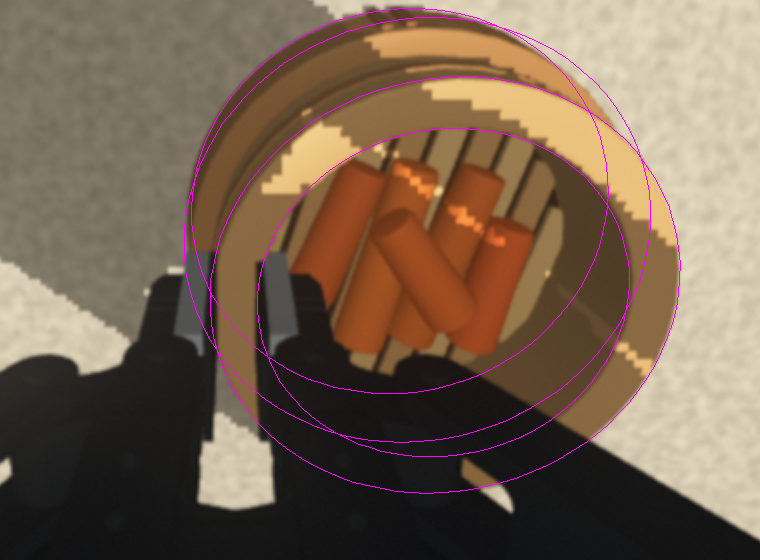

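The model fits the held basket: level (−0.03 rad), offset −1.4 mm in x, near 0 in y, so there was no significant sag. Now I carry it over the collar and lower it while watching the force.

```bash
cat >> h.py <<'E'
def lower(x,y,z0,z1,q=None,step=.002,lim=8):
    z=z0
    F0=get_obs()['wrist_force'][2]
    while z>z1-1e-6:
        bot.servo_line([x,y,z],velocity=.03); o=get_obs()
        f=o['wrist_force']-0; print(round(z,4),o['position'].round(4),f.round(1),o['ft_torque'].round(2))
        if f[2]-F0>lim: break
        z-=step
    return z
E
python3 - <<'E'
from h import *
p=get_obs()['position']; x,y=.3725,-.1504
bot.servo_line([p[0],p[1],.17],velocity=.15)
bot.servo_line([x,y,.17],velocity=.15)
bot.servo_line([x,y,.125],velocity=.08); bot.dwell(.3); st('above')
snap('wrist','p1.png')
lower(x,y,.119,.103)
snap('wrist','p1b.png'); snap('side','p1s.png')
I=cv2.imread('pics/p1b.png')[100:400,100:560];J=cv2.imread('pics/p1s.png')[190:320,290:460]
cv2.imwrite('pics/p1c.png',np.hstack([I,cv2.resize(J,(340,300))]))
E
```

```text
above t 13.51 p [ 0.3728 -0.1505  0.1254] F [-0.8  0.8 -1.4] T [ 0.02  0.05 -0.01] w 0.0085
0.119 [ 0.3723 -0.1503  0.1187] [-0.1 -0.3 -1.8] [ 0.01  0.1  -0.  ]
0.117 [ 0.3724 -0.1504  0.1169] [-0.2  0.5 -0.9] [0.05 0.07 0.04]
0.115 [ 0.3724 -0.1504  0.1149] [ 0.4  0.1 -1.3] [-0.03  0.05  0.01]
0.113 [ 0.3724 -0.1504  0.1129] [-0.6 -0.  -0.8] [-0.02  0.05 -0.  ]
0.111 [ 0.3724 -0.1504  0.1109] [ 0.7  0.4 -1.3] [-0.02  0.05 -0.01]
0.109 [ 0.3724 -0.1504  0.1089] [-0.6 -0.2 -0.1] [ 0.03  0.08 -0.02]
0.107 [ 0.3724 -0.1504  0.1069] [ 0.5 -0.3 -1.1] [-0.02  0.11  0.06]
0.105 [ 0.3724 -0.1504  0.1049] [-0.3 -0.6 -1.7] [0.01 0.03 0.05]
0.103 [ 0.3727 -0.1505  0.1035] [-2.6  0.9 10.8] [ 0.17  0.53 -0.04]
```

View pics/p1c.png

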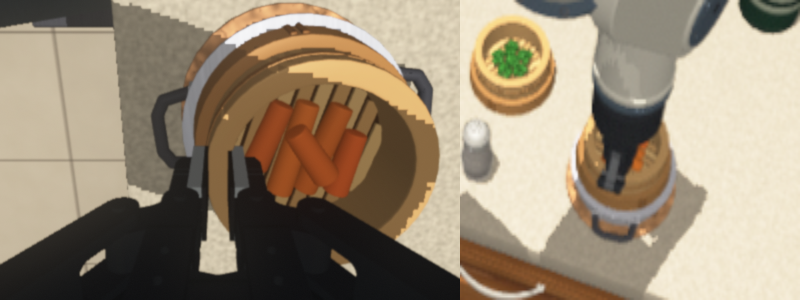

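Contact came at exactly the seated height. I release it and retreat.

```bash
cat >> h.py <<'E'
def release(x,y,z,up=.06):
    hand.move_gripper(.030); bot.dwell(.2); st('open')
    bot.servo_line([x,y,z+.02],velocity=.06); bot.servo_line([x,y,z+up],velocity=.15); bot.dwell(.2); st('clear')
E
python3 - <<'E'
from h import *
release(.3725,-.1504,.103)
bot.reach([.40,-.1125,.3],Q(0)); bot.dwell(.3); snap('wrist','s1.png'); snap('side','s1s.png')
rs=[(.095,.0505),(.095,.04)]
m=fit('s1.png',(.4166,-.1507),rs); print(m)
v=tiltfit('s1.png',np.array([m[0][0],m[0][1],.095]),[(0,.0505),(0,.04),(-.028,.059)]); print(v[0].round(4),v[1])
tile([overlay('s1.png',(m[0][0],m[0][1],.095),rs,'',s=3,hw=(66,66)),overlay('s1s.png',(m[0][0],m[0][1],.095),rs,'',s=3,hw=(66,66))],'s1o.png')
E
```

```text
open t 16.55 p [ 0.3725 -0.1504  0.103 ] F [0.4 0.2 0.3] T [-0.03  0.01  0.01] w 0.0298
clear t 17.65 p [ 0.3718 -0.1501  0.162 ] F [ 0.   0.7 -0. ] T [ 0.06 -0.   -0.01] w 0.0301
(array([ 0.41674209, -0.14952254]), (np.float64(0.4166), np.float64(-0.1497)), np.float64(46.51212601614975), np.float64(27.810714701806347))
[ 0.0014 -0.002  -0.0079 -0.0975  0.0114] -70.6317155266477
```

View pics/s1o.png

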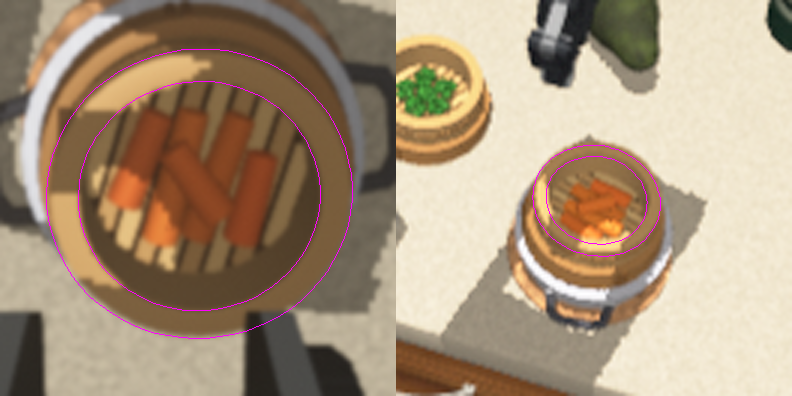

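The carrot basket sits centred at (.4167,−.1495), with its rim ring matching z=.095. Next, the buns.

```bash
cat >> h.py <<'E'
def held(fn,dz=.012):
    p=get_obs()['position']; c=np.array([p[0]+RO,p[1],p[2]-.008])
    v,f=tiltfit(fn,c,[(0,.0505),(0,.04),(-.05,.059)]); print('held',v.round(4),f)
    d=np.load('pics/'+fn+'.npz'); I=cv2.resize(d['f'][:,:,::-1],None,fx=2,fy=2,interpolation=cv2.INTER_CUBIC)
    Rm=R.from_euler('xyz',[v[3],v[4],0]).as_matrix()
    for h,r in [(0,.0505),(0,.04),(-.05,.059)]: cv2.polylines(I,[((circ3(d,c+v[:3],Rm,r,h)+.5)*2).astype(np.int32)],True,(255,0,255),1)
    cv2.imwrite('pics/o_'+fn,I[240:800,400:1160])
E
python3 - <<'E'
from h import *
pick(.4158,.1846)
snap('wrist','g_bun.png'); held('g_bun.png')
E
```

```text
down t 21.61 p [0.3704 0.1847 0.0581] F [0.6 0.1 0.4] T [ 0.   -0.02 -0.02] w 0.0299
gripped t 22.14 p [0.3704 0.1846 0.0581] F [ 0.  -1.4  5.3] T [-0.17  0.12 -0.05] w 0.0081
lift2cm t 22.82 p [0.3701 0.1845 0.0778] F [-1.  -0.7 -1.8] T [0.01 0.14 0.01] w 0.008
held [-0.0001 -0.0013 -0.0035  0.0888  0.0241] -51.27519658341947
```

View pics/o_g_bun.png

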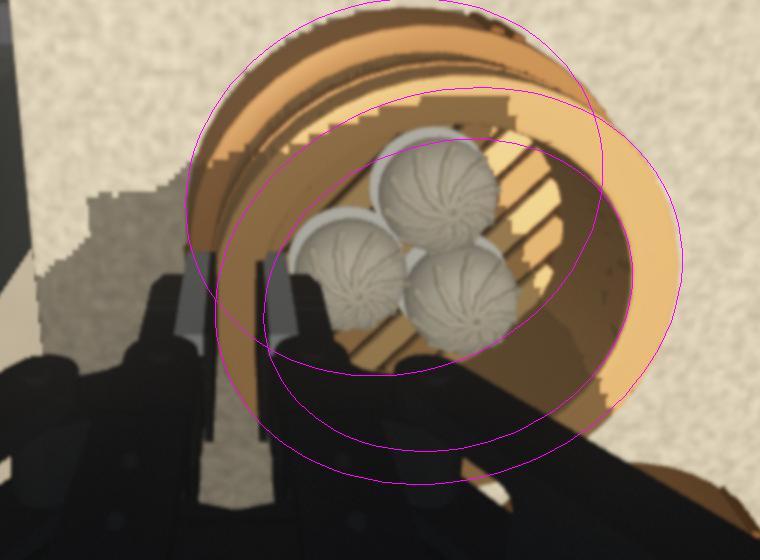

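The fit's rings drifted, but the basket's image matches the carrot one within a pixel or two (rim right edge 682 vs 680, top 75 vs 77). The hold offset is therefore the same.

Run:
```python
from h import *
p=get_obs()['position']; x,y=.3725,-.1502
bot.servo_line([p[0],p[1],.21],velocity=.15)
bot.servo_line([x,y,.21],velocity=.15)
bot.servo_line([x,y,.165],velocity=.08); bot.dwell(.3); st('above')
z=lower(x,y,.159,.141)
snap('wrist','p2b.png'); snap('side','p2s.png')
I=cv2.imread('pics/p2b.png')[100:400,100:560];J=cv2.imread('pics/p2s.png')[160:320,290:460]
cv2.imwrite('pics/p2c.png',np.hstack([I,cv2.resize(J,(340,300))]))
```

```text
above t 27.31 p [ 0.3727 -0.1503  0.1653] F [ 0.2  0.5 -1.9] T [0.03 0.07 0.02] w 0.0081
0.159 [ 0.3723 -0.1501  0.1587] [-0.4 -0.6 -2.7] [0.06 0.1  0.01]
0.157 [ 0.3724 -0.1502  0.1569] [ 0.   0.6 -1.7] [-0.02  0.08  0.05]
0.155 [ 0.3724 -0.1502  0.1549] [-0.2 -1.  -1.9] [0.01 0.07 0.02]
0.153 [ 0.3724 -0.1502  0.1529] [ 0.2  0.2 -1.9] [-0.    0.08  0.  ]
0.151 [ 0.3724 -0.1502  0.1509] [ 0.1  0.3 -1.8] [-0.02  0.07 -0.03]
0.149 [ 0.3724 -0.1502  0.1489] [-0.7  0.6 -1.8] [-0.01  0.08 -0.04]
0.147 [ 0.3724 -0.1501  0.1469] [-0.8 -0.5 -2.2] [ 0.03  0.14 -0.01]
0.145 [ 0.3724 -0.1501  0.1449] [ 0.7  1.5 -2.8] [0.03 0.07 0.02]
0.143 [ 0.3726 -0.1503  0.1432] [-1.1  0.3  4.2] [ 0.06  0.29 -0.  ]
0.141 [ 0.3727 -0.1504  0.1427] [-10.1   3.7  34.3] [0.57 1.74 0.03]
```

View pics/p2c.png

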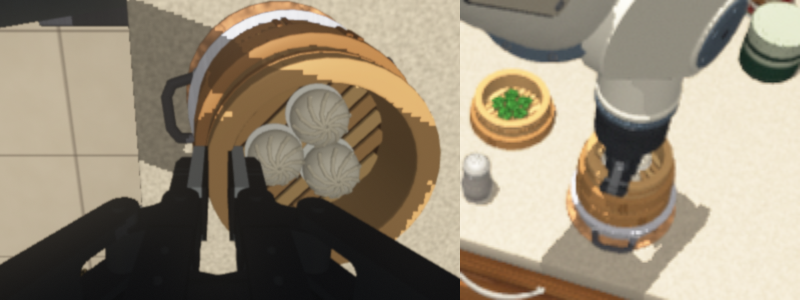

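The bun basket went home at TCP z=.143. I'll back off to .143, release it, and pick the broccoli.

Run:
```python
from h import *
bot.servo_line([.3725,-.1502,.143],velocity=.03); st('back')
release(.3725,-.1502,.143)
bot.reach([.40,-.1125,.3],Q(0)); bot.dwell(.3); snap('wrist','s2.png'); snap('side','s2s.png')
rs=[(.135,.0505),(.135,.04)]
m=fit('s2.png',(.4166,-.1502),rs); print(m)
tile([overlay('s2.png',(m[0][0],m[0][1],.135),rs,'',s=3,hw=(66,66)),overlay('s2s.png',(m[0][0],m[0][1],.135),rs,'',s=3,hw=(66,66))],'s2o.png')
pick(.5074,.0273)
snap('wrist','g_broc.png'); held('g_broc.png')
```

```text
back t 30.26 p [ 0.3728 -0.1503  0.1432] F [-1.9  0.5  4.5] T [0.03 0.24 0.  ] w 0.0082
open t 30.8 p [ 0.3725 -0.1502  0.1429] F [ 0.3 -0.2  0.4] T [-0.01  0.04  0.01] w 0.03
clear t 31.9 p [ 0.3719 -0.1499  0.202 ] F [ 0.3  0.  -0. ] T [ 0.02 -0.02 -0.03] w 0.03
(array([ 0.41715487, -0.14891927]), (np.float64(0.4176), np.float64(-0.1497)), np.float64(44.9220483052806), np.float64(27.267869940045806))
down t 35.35 p [0.462  0.0273 0.0581] F [-0.7  0.5 -1.2] T [ 0.05  0.02 -0.01] w 0.0299
gripped t 35.88 p [0.4621 0.0273 0.0581] F [0.3 0.6 4.3] T [-0.02 -0.06  0.1 ] w 0.0072
lift2cm t 36.56 p [0.4616 0.0273 0.0778] F [-0.   0.2 -1.2] T [-0.    0.09  0.03] w 0.0069
held [-0.0018  0.0006 -0.0022  0.0165 -0.0098] -51.990808691092106
```

View pics/s2o.png

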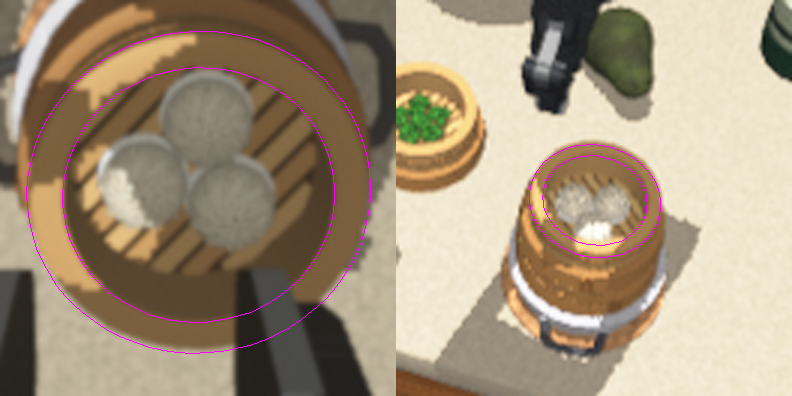

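View pics/o_g_broc.png

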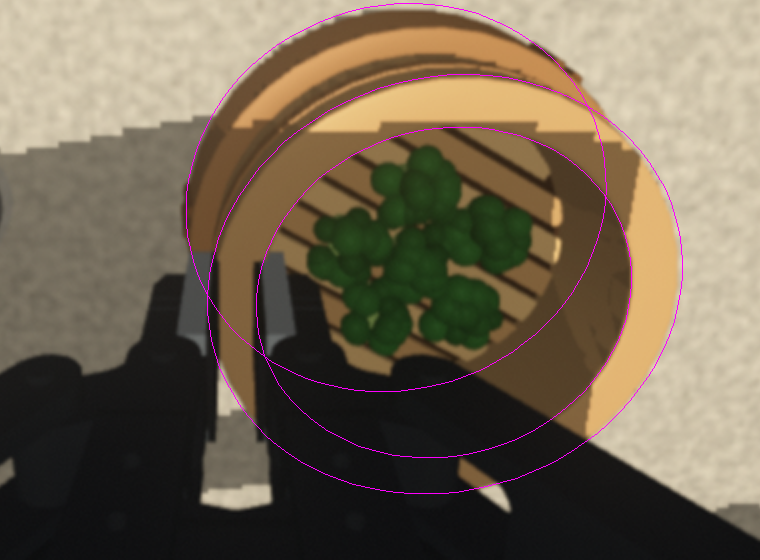

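The buns are seated (rim ring matches z=.135), and the broccoli is held in the same pose as the others. I'll place it with TCP home at z=.183.

Run:
```python
from h import *
p=get_obs()['position']; x,y=.3725,-.1500
bot.servo_line([p[0],p[1],.25],velocity=.15)
bot.servo_line([x,y,.25],velocity=.15)
bot.servo_line([x,y,.205],velocity=.08); bot.dwell(.3); st('above')
z=lower(x,y,.199,.1825,lim=6)
bot.servo_line([x,y,max(z,.183)],velocity=.03); st('home')
snap('wrist','p3b.png')
release(x,y,.183)
bot.reach([.40,-.1125,.32],Q(0)); bot.dwell(.3); snap('wrist','s3.png'); snap('side','s3s.png')
rs=[(.175,.0505),(.175,.04)]
m=fit('s3.png',(.4166,-.1502),rs); print(m)
tile([overlay('s3.png',(m[0][0],m[0][1],.175),rs,'',s=3,hw=(66,66)),overlay('s3s.png',(m[0][0],m[0][1],.175),rs,'',s=3,hw=(66,66))],'s3o.png')
# look at lid
bot.reach([.45,.41,.25],Q(0)); bot.dwell(.3); snap('wrist','lid2.png'); st('lid')
cv2.imwrite('pics/lid2b.png',cv2.resize(cv2.imread('pics/lid2.png')[60:300,200:500],None,fx=2.5,fy=2.5,interpolation=cv2.INTER_CUBIC))
```

```text
above t 40.39 p [ 0.3727 -0.1501  0.2054] F [ 0.4 -0.4 -1.6] T [0.02 0.05 0.02] w 0.0073
0.199 [ 0.3723 -0.1499  0.1987] [ 0.4 -0.7 -1.5] [ 0.01  0.06 -0.03]
0.197 [ 0.3724 -0.15    0.1969] [-0.2  0.6 -0.8] [-0.05  0.01  0.02]
0.195 [ 0.3724 -0.15    0.1949] [-0.3 -0.4 -1.2] [-0.02  0.11  0.03]
0.193 [ 0.3724 -0.1499  0.1929] [ 0.1  0.  -0.9] [ 0.01  0.06 -0.  ]
0.191 [ 0.3724 -0.15    0.1909] [-0.1  0.3 -1.8] [-0.    0.07 -0.01]
0.189 [ 0.3724 -0.1499  0.1889] [-0.1 -0.3 -0.4] [0.05 0.09 0.05]
0.187 [ 0.3724 -0.15    0.1869] [-0.   0.1 -1.2] [-0.1   0.05  0.09]
0.185 [ 0.3724 -0.15    0.1849] [-0.2 -0.6 -1.9] [-0.01  0.06  0.01]
0.183 [ 0.3726 -0.1501  0.1831] [-0.2 -0.4  0.7] [0.04 0.1  0.01]
home t 42.99 p [ 0.3726 -0.15    0.1831] F [-0.2  0.2  1.3] T [-0.06  0.1   0.  ] w 0.0072
open t 43.59 p [ 0.3725 -0.15    0.183 ] F [-0.4 -0.5 -0.4] T [-0.    0.    0.02] w 0.03
clear t 44.69 p [ 0.3719 -0.1498  0.242 ] F [ 0.4  0.7 -0. ] T [-0.04 -0.   -0.04] w 0.0301
(array([ 0.41678611, -0.14902711]), (np.float64(0.4171), np.float64(-0.1497)), np.float64(43.39864149482737), np.float64(26.939611571260716))
lid t 47.81 p [0.4503 0.4097 0.2501] F [-0.2  0.4  0.9] T [ 0.03  0.1  -0.  ] w 0.0301
```

View pics/s3o.png

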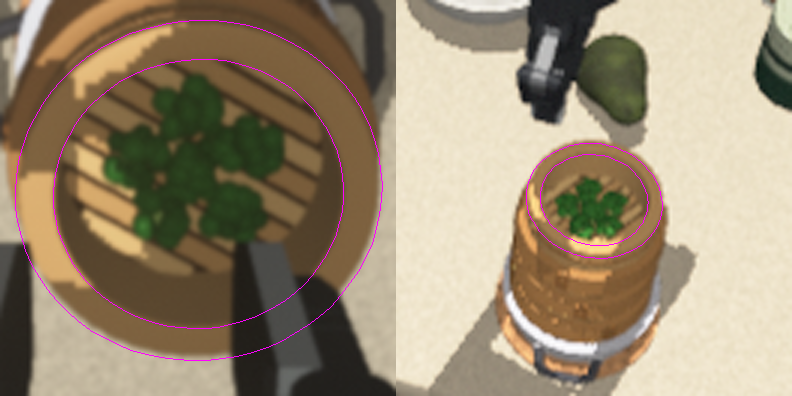

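View pics/lid2b.png

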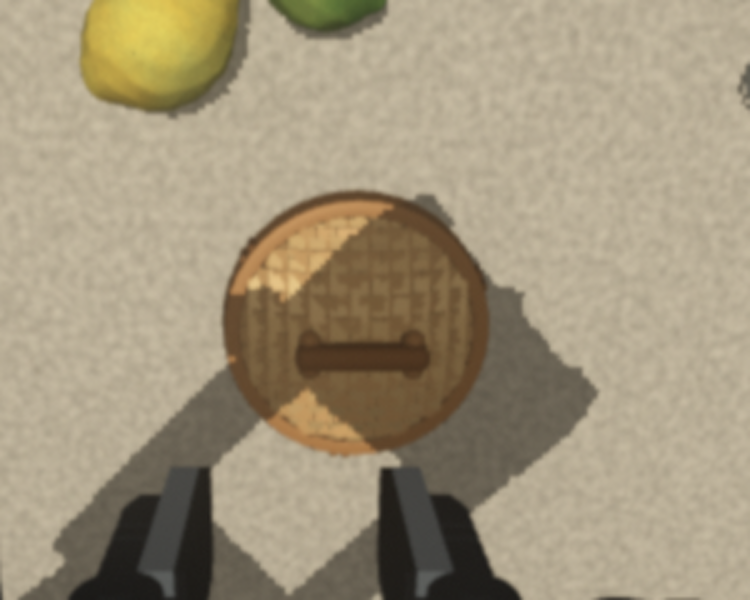

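The broccoli basket is seated (ring matches z=.175). On the lid, the bar runs from about (297,356) to (430,357) in the crop, so along x with yaw near 0.

Run:
```python
from h import *
d=np.load('pics/lid2.png.npz')
for cx,cy in [(363.5,356),(297,356),(430,357),(363,343),(363,371)]: print(ray(d,cx/2.5+200-.3,cy/2.5+60-.3,.056).round(4))
q=fit('lid2.png',(.475,.374),[(.0,.059),(.02,.059)],span=.01);print(q)
d=np.load('pics/w_lid.png.npz');print('w_lid',ray(d,360,188,.056).round(4),fit('w_lid.png',(.475,.374),[(.0,.059),(.02,.059)],span=.01)[0])
I=overlay('lid2.png',(q[0][0],q[0][1],0),[(0,.059),(.022,.059)],'',s=4,hw=(70,70));cv2.imwrite('pics/lid3.png',I)
for a in (np.pi/2,-np.pi/2):
  for pt in ([.475,.372,.06],[.475,.372,.3],[.417,-.15,.3],[.417,-.15,.215]):
    s=kinematics.solve_ik(pt,Q(a)); print(a,None if s is None else s.round(2))
```

```text
[0.4762 0.383  0.056 ]
[0.4508 0.383  0.056 ]
[0.5017 0.3825 0.056 ]
[0.4759 0.3882 0.056 ]
[0.4762 0.3769 0.056 ]
(array([0.47646079, 0.38073514]), (np.float64(0.4745), np.float64(0.3825)), np.float64(39.63908145311976), np.float64(26.798928597482853))
w_lid [0.4756 0.3832 0.056 ] [0.47671374 0.38011802]
1.5707963267948966 [ 0.66  0.55  1.81 -0.    0.78 -0.91]
1.5707963267948966 [ 0.66  0.28  1.62 -0.    1.24 -0.91]
1.5707963267948966 [-0.35  0.01  1.94 -0.    1.19 -1.92]
1.5707963267948966 [-0.35  0.11  2.04 -0.    1.   -1.92]
-1.5707963267948966 [ 0.66  0.55  1.81 -0.    0.78  2.23]
-1.5707963267948966 [ 0.66  0.28  1.62 -0.    1.24  2.23]
-1.5707963267948966 [-0.35  0.01  1.94 -0.    1.19  1.22]
-1.5707963267948966 [-0.35  0.11  2.04 -0.    1.    1.22]
```

View pics/lid3.png

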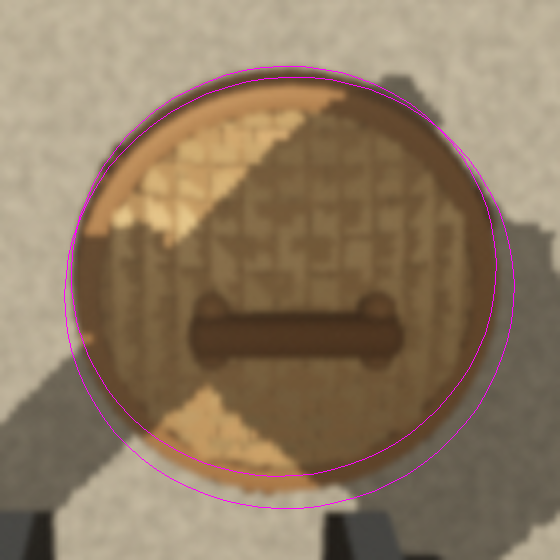

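Run:
```python
from h import *
hand.move_gripper(.05,60)
bot.reach([.476,.381,.15],Q(np.pi/2)); bot.servo_line([.476,.381,.10],velocity=.1); bot.dwell(.3); st('pre')
d=snap('wrist','lid4.png')
I=d['frame'][120:400,120:520,::-1].copy(); cv2.imwrite('pics/lid4b.png',cv2.resize(I,None,fx=2,fy=2,interpolation=cv2.INTER_CUBIC))
dd={'K':d['intrinsics'],'V':d['view']}; print(proj(dd,[.476,.381,.056]),proj(dd,[.45,.381,.056]),proj(dd,[.502,.381,.056]), proj(dd,[.476,.391,.056]))
```

```text
pre t 50.54 p [0.4763 0.3812 0.1006] F [ 0.2 -0.7 -0.3] T [-0.01 -0.03  0.04] w 0.05
[316.87441318 240.78051719] [316.79374759 193.32487883] [316.94855766 284.39978027] [335.90818421 240.75265276]
```

View pics/lid4b.png

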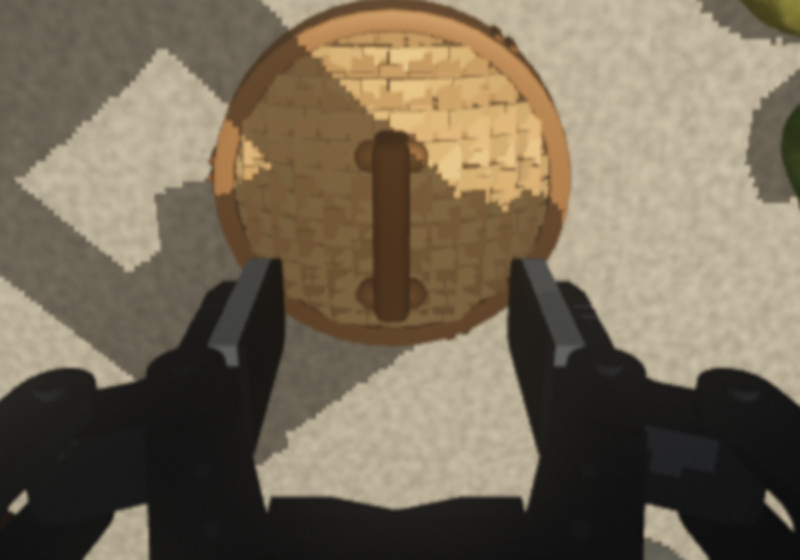

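The bar's centre sits about 1 mm to −y of the jaw plane. Combining both views gives the lid centre at (.4773,.3802), with a consistent camera bias of about 2.5 mm along x_tool. That puts the stack's true centre near (.418,−.1525). Grasp.

Run:
```python
from h import *
x,y=.4773,.3802
bot.servo_line([x,y,.10],velocity=.05)
bot.servo_line([x,y,.058],velocity=.06); bot.dwell(.2); st('down')
hand.move_gripper(0,60); bot.dwell(.2); st('grip')
bot.servo_line([x,y,.10],velocity=.08); bot.dwell(.2); st('lift')
d=snap('wrist','lid5.png')
cv2.imwrite('pics/lid5b.png',cv2.resize(d['frame'][120:400,120:520,::-1],None,fx=2,fy=2,interpolation=cv2.INTER_CUBIC))
s=snap('side','lid5s.png');cv2.imwrite('pics/lid5sb.png',cv2.resize(s['frame'][120:250,120:280,::-1],None,fx=4,fy=4,interpolation=cv2.INTER_CUBIC))
```

```text
down t 51.89 p [0.4775 0.3804 0.0585] F [ 0.1  0.4 -0.3] T [-0.04 -0.01 -0.02] w 0.05
grip t 52.54 p [0.4774 0.3804 0.0582] F [-0.8  0.6  4. ] T [ 0.1   0.12 -0.01] w 0.0081
lift t 53.42 p [0.477  0.3799 0.0994] F [-0.9 -0.1 -1.6] T [-0.01  0.02 -0.03] w 0.0081
```

View pics/lid5b.png

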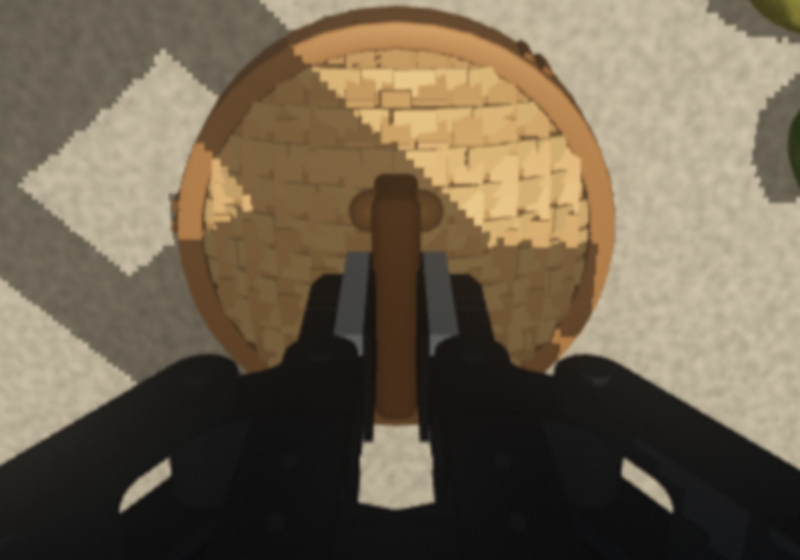

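View pics/lid5sb.png

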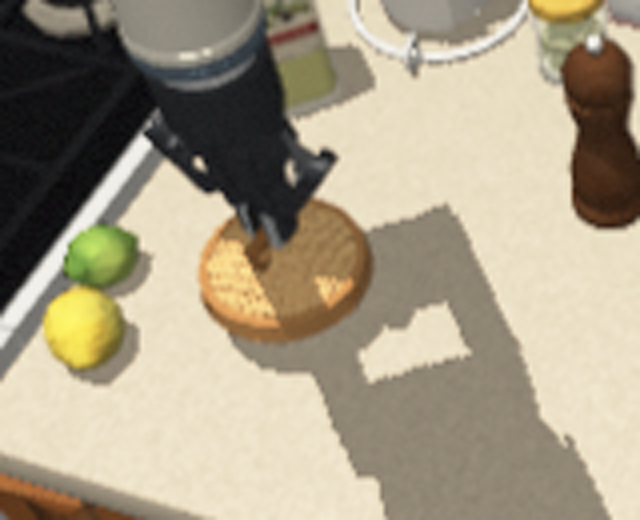

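The lid is held level by the bar. I carry it to the stack and lower it.

Run:
```python
from h import *
p=get_obs()['position']; x,y=.418,-.1522
bot.servo_line([.4773,.3802,.30],velocity=.18)
bot.servo_line([x,y,.30],velocity=.18)
bot.servo_line([x,y,.25],velocity=.08); bot.dwell(.3); st('above')
snap('wrist','p4.png'); snap('side','p4s.png'); snap('top','p4t.png')
I=cv2.imread('pics/p4.png')[100:400,100:560];J=cv2.imread('pics/p4s.png')[130:320,290:460]
cv2.imwrite('pics/p4c.png',np.hstack([cv2.resize(I,(380,248)),cv2.resize(J,(222,248))])) 
cv2.imwrite('pics/p4d.png',cv2.resize(J,None,fx=3,fy=3,interpolation=cv2.INTER_CUBIC))
```

```text
above t 58.98 p [ 0.4182 -0.1523  0.2504] F [-0.5  0.3  0. ] T [ 0.05  0.05 -0.04] w 0.0084
```

View pics/p4d.png

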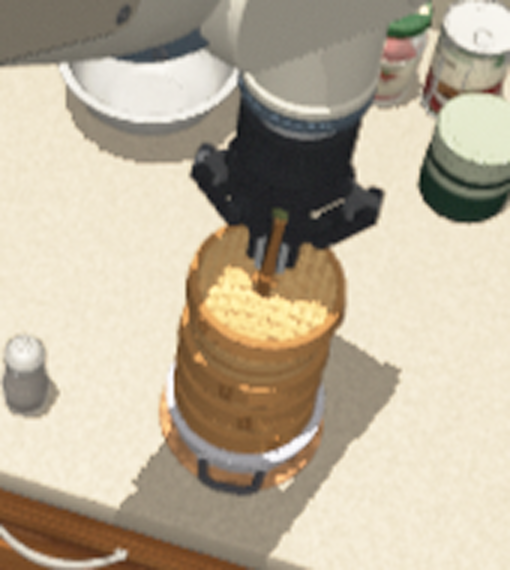

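View pics/p4.png

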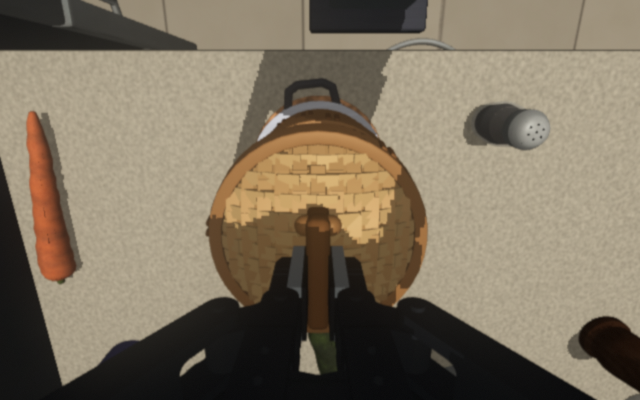

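In the wrist view the lid (207–428) and the ring below (258–378) share a centre column of about 318, so y is aligned. Lowering.

Run:
```python
from h import *
x,y=.418,-.1522
z=lower(x,y,.240,.222,lim=6); st('end')
snap('side','p5s.png');snap('wrist','p5.png')
J=cv2.imread('pics/p5s.png')[130:320,290:460]
cv2.imwrite('pics/p5d.png',np.hstack([cv2.resize(J,(420,470),interpolation=cv2.INTER_CUBIC),cv2.resize(cv2.imread('pics/p5.png')[50:320,180:450],(380,470))[:,:380]]))
```

```text
0.24 [ 0.4179 -0.1521  0.2398] [-0.7 -0.5 -0.2] [-0.01  0.02  0.05]
0.238 [ 0.418  -0.1522  0.2379] [ 0.9 -0.  -0.5] [ 0.02 -0.01 -0.04]
0.236 [ 0.4179 -0.1522  0.2359] [ 0.2  0.4 -0.5] [-0.04  0.01  0.06]
0.234 [ 0.4179 -0.1522  0.2339] [ 0.5 -0.1 -0.4] [ 0.01 -0.03  0.01]
0.232 [ 0.4179 -0.1522  0.2319] [ 0.1 -0.2 -0.8] [ 0.04 -0.08 -0.01]
0.23 [ 0.4179 -0.1522  0.2298] [ 0.7  0.4 -1.2] [ 0.03  0.02 -0.01]
0.228 [ 0.4179 -0.1522  0.2279] [ 1.3 -0.2 -0.9] [-0.03  0.    0.01]
0.226 [ 0.4179 -0.1522  0.2259] [-0.1 -0.7 -1.7] [ 0.05 -0.01  0.03]
0.224 [ 0.4179 -0.1522  0.2238] [ 0.8  0.1 -1.5] [-0.02  0.01  0.  ]
0.222 [ 0.4185 -0.1524  0.2225] [-0.7 -0.2  4.4] [ 0.07  0.14 -0.03]
end t 61.86 p [ 0.4185 -0.1524  0.2225] F [-0.7 -0.2  4.4] T [ 0.07  0.14 -0.03] w 0.0082
```

View pics/p5d.png

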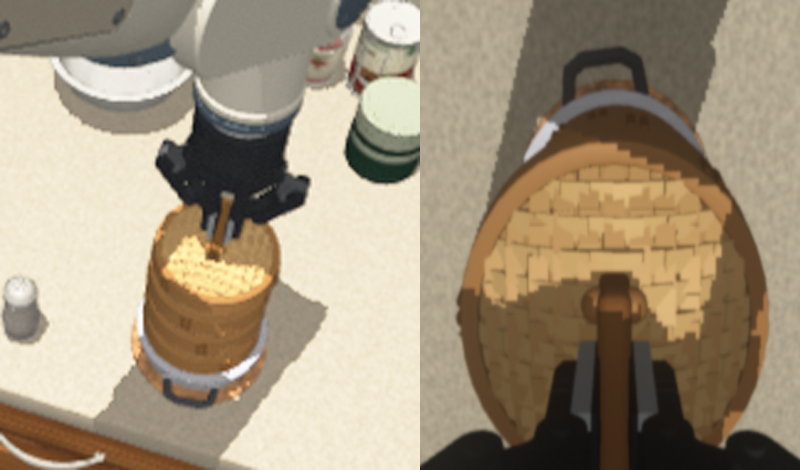

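Contact came at the predicted home height (.2225), with no contact before it. I release, retreat and check.

Run:
```python
from h import *
x,y=.418,-.1522
hand.move_gripper(.035); bot.dwell(.2); st('open')
bot.servo_line([x,y,.26],velocity=.06); bot.servo_line([x,y,.36],velocity=.15)
q=Q(np.pi/2)
bot.servo_line([x,y+.03,.38],velocity=.1); bot.dwell(.3); snap('wrist','e_w.png')
bot.reach([.36,.25,.33],q); bot.dwell(.4); st('away'); snap('side','e_s.png'); snap('top','e_t.png')
L=[cv2.imread('pics/e_w.png')[60:340,160:480],cv2.imread('pics/e_s.png')[110:320,290:530],cv2.imread('pics/e_t.png')[170:280,190:470]]
cv2.imwrite('pics/e.png',np.hstack([cv2.resize(L[0],(400,350)),cv2.resize(L[1],(400,350),interpolation=cv2.INTER_CUBIC)]))
cv2.imwrite('pics/et.png',cv2.resize(L[2],None,fx=2.8,fy=2.8,interpolation=cv2.INTER_CUBIC))
```

```text
open t 62.53 p [ 0.418  -0.1522  0.222 ] F [0.3 0.3 0.3] T [-0.04  0.01  0.01] w 0.0351
away t 66.81 p [0.3602 0.2497 0.33  ] F [-0.3  0.8  0.9] T [ 0.02 -0.03  0.  ] w 0.0347
```

View pics/e.png

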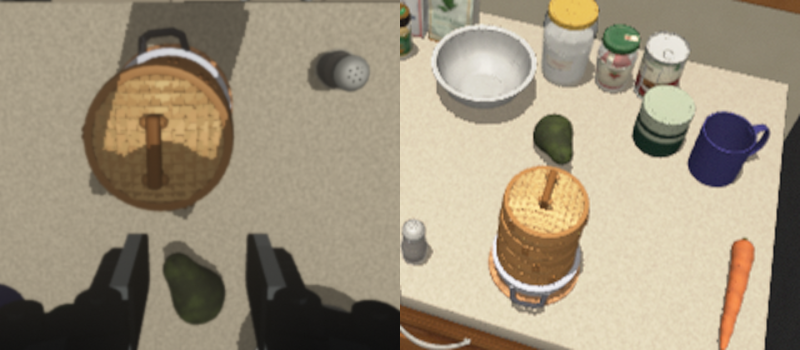

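View pics/et.png

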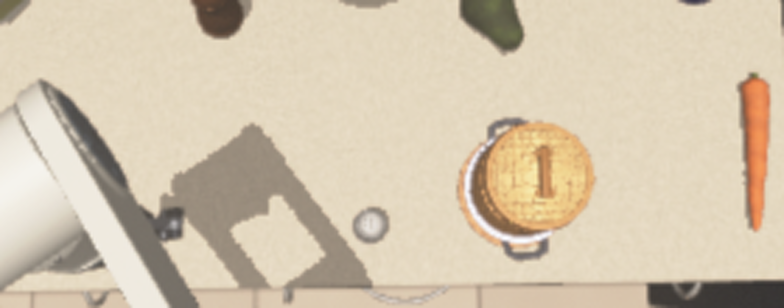

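The views show the complete stack upright and the salt and mill standing. One close-up overlay of the lid against its predicted seated edge before handing in.

Run:
```python
from h import *
L=[overlay('e_s.png',(.4195,-.150,.15),[(.165,.059),(.187,.059),(.085,.059),(.045,.059)],'',s=6,hw=(40,50)),
overlay('e_w.png',(.417,-.150,.187),[(.187,.059),(.165,.059)],'',s=3,hw=(80,80))]
H=min(i.shape[0] for i in L); cv2.imwrite('pics/eo.png',np.hstack([i[:H,:420] for i in L]))
d=np.load('pics/e_w.png.npz')
s=np.load('pics/e_s.png.npz'); print(proj(s,[.4195,-.15,.221]),proj(d,[.417,-.15,.221]))
```

```text
[378.47745073 220.55515609] [284.36258575 183.90976728]
```

View pics/eo.png

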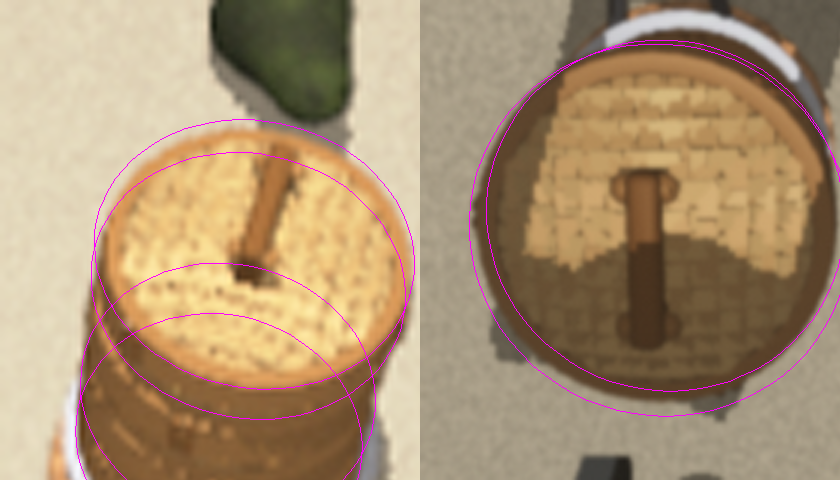

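The lid outline follows the predicted level seated ring to within 1–2 px, and nothing is tipped.

Run:
```python
from h import *
hand_in(); st('done')
```

```text
the job is handed in; nothing more can be done
the job is handed in; nothing more can be done
```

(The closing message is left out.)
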